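Put the flange template away from the arch board

TASK

The flange job is finished: put its drilling template away. Slide the tray's upper clear cover over the lower one to uncover the empty bay, lift the lever of the arch board so that the rings spring open, take the template off the posts and lay it flat, handle up, in the empty bay (set it down, do not drop it). Then press the lever down until the rings snap shut over the job sheets, slide the cover fully shut again, and leave the flange and the other things on the bench where they are.

Things in the scene. Friction and masses are not known exactly. Their poses are not given: they have to be found in the camera images.
- arch_board: arch board, fixed to the bench: dark hardboard 190 x 250 x 6 mm with a pack of white A5 job sheets and a steel two-ring lever-arch mechanism. Origin: centre of its underside; z up; +x points from the sheets to the mechanism (away from the robot at yaw 0), y along the row of rings. Top of the sheets: z = 16 mm. Arches hinge at x = +75 mm; shut, they reach z = 60 mm; open, they stand back, 72 mm high
- posts (a point): midway between the feet of the two fixed upright posts, on the board's top plate (z = 8 mm of the board), axes as the board's. The posts are 5 mm thick and stand at y = -40 and +40 mm from here, tops 44 mm higher; shut, the arches' tips meet the post tops
- arch_lever (a joint): steel lever, 14 mm wide, hinged about the board's x axis at x +60, y +58, z +26 mm of the board, pointing to its +y; tip 62 mm out, 10 mm up from the pivot. 0 = down, rings shut; 1.0 rad = up (stop), rings open, 66 degrees above level. Below 0.25 rad its spring holds it down, beyond it throws it up with 4-6 N at the tip; lifting the tip needs 3 N, pressing straight down on it up to 16 N
- lever_tip (a point): middle of the rolled tip of the lever, a bar 20 mm long (along the board's x) and 9 mm thick; 36 mm above the board's underside when the lever is down, about 84 mm when up. Its frame turns with the lever.
- arch_rings (a joint): the two steel arches, moved together by the lever: 0 = shut on the posts, about 0.84 rad = open
- template: drilling template: bare aluminium plate 116 (x) x 104 (y) x 4 mm, 0.18 kg, with a black bridge handle along its y over its middle: 56 mm long, 12 mm wide, grip bar 12 to 32 mm above the underside. Origin: centre of the underside; z up on the handle's side. Two 10 mm filing holes at x +46, y -40 and +40 mm sit over the board's posts at the start, the plate lying on the job sheets
- gauge_tray: wooden gauge tray, fixed to the bench, 172 (x) x 300 (y) x 60 mm high, two bays along y under two clear sliding covers. Origin: centre of its underside; z up. Walls and partition 6 mm, floor 5 mm; partition top at z = 44 mm. The -y bay is empty, the +y bay holds the flange. Clear opening of a bay: 152 mm in x between the runner strips, 135 mm in y with its cover slid away
- empty_bay (a point): middle of the floor of the empty bay (the -y bay): x 0, y -73.5, z +5 mm of the gauge tray, axes as the tray's
- upper_cover (a joint): upper clear cover, over the empty bay, top face 56.5 mm above the tray's underside: 0 = fully shut, grows as it slides to the tray's +y over the lower cover, 0.136 m = fully open. Slides with about 1.2 N and stays where it is left.
- cover_pull (a point): grip point of the upper cover's pull: an aluminium bridge handle standing on the cover near its outer (-y) end, 70 mm along the tray's x, 12 mm wide in y, top 84.5 mm above the tray's underside; this point lies 10 mm below its top, on its middle: x 0, y = -121 mm + the value of upper_cover, in the tray
- lower_cover (a joint): lower clear cover, over the flange's bay, with a rectangular finger hole and no handle: 0 = fully shut; it stays shut
- flange: grey cast pipe flange, 110 mm across, 30 mm high, lying in the +y bay under the lower cover; origin at the centre of its underside
- mug: off-white mug, 95 mm high, bystander; origin at its underside
- tape_measure: tape measure, 82 x 36 x 66 mm, bystander; origin at its underside
- spanner_c: rusty combination spanner, 303 mm long, lying before the toolbox, bystander; origin at its middle

How it is judged:
On the way, in this order (a step that is already met when the one before it is completed fails the run):
1. the lever is up and the rings stand open (value of joint arch_lever above 0.8 rad and value of joint arch_rings above 0.5 rad), for 0.2 s.
2. the template lies flat in the empty bay, let go (x of template in the frame of empty_bay between -0.03 and 0.03 m and y of template in the frame of empty_bay between -0.022 and 0.022 m and z of template in the frame of empty_bay below 0.005 m and angle between template's own z axis and vertical below 0.06 rad and contact force between the fingers and template below 0.1 N and linear speed of template below 0.03 m/s), for 0.2 s.
At the end, for the whole second after the job is handed in: the lever is down (within 0.06 rad) and the rings shut, the template lies flat, handle up, on the floor of the empty bay (origin within 30 mm in x and 22 mm in y of the bay's middle, tilt under 0.06 rad), the upper cover is shut within 6 mm and the lower cover within 10 mm, all at rest (value of joint arch_lever below 0.06 rad and value of joint arch_rings below 0.03 rad and value of joint upper_cover below 0.006 m and value of joint lower_cover below 0.01 m and x of template in the frame of empty_bay between -0.03 and 0.03 m and y of template in the frame of empty_bay between -0.022 and 0.022 m and z of template in the frame of empty_bay below 0.005 m and angle between template's own z axis and vertical below 0.06 rad and linear speed of template below 0.01 m/s and velocity of joint arch_lever below 0.05 rad/s and velocity of joint upper_cover below 0.01 m/s); the robot touches nothing.
It fails at once if the template is pulled up against the shut rings (horizontal distance between template and posts below 0.08 m and z of template in the frame of posts above 0.025 m and value of joint arch_lever below 0.3 rad).
It fails at once if the template is dropped (falls faster than 0.7 m/s, about 25 mm of free fall, out of the fingers) (linear speed of template above 0.7 m/s and contact force between the fingers and template below 0.05 N).
It fails at once if the flange, the mug, the tape measure or the spanner is moved by more than 30 mm (distance of any of flange, mug, tape_measure, spanner_c from where it was at the start of the episode above 0.03 m).
It also fails if it takes over 72 s, if anything falls off the work surface, if the arm or the gripper's body presses on something with over 40 N, if the wrist force passes 120 N, or if a joint passes its speed limit or range.

ROBOT

A 6-joint arm with a two-finger parallel gripper is mounted at the origin on a cart in front of the work surface, level with it; the furniture and walls round the work are solid. World frame = base frame: x ahead of the robot, y to its left, z up, the work surface at z = 0. Lengths are in m, angles in rad, forces in N, time in s.
With the tool pointing down it reaches from about 0.3 to 0.775 m from the base axis. Payload 14.6 kg.
Tool frame: the origin (TCP) lies between the finger pads; the fingertips stand ahead of it and the grasp point (between the pads) lies 2 mm behind it (tcp_to_tips is the z of the fingertips in the tool frame, in m); z points along the fingers, y is the line along which they close (so a half turn about z gives the same grasp; the last joint's range is limited). The gripper opens to 94 mm and grips with 3 to 60 N. Pads are 16 mm wide; open, the fingers measure 119 mm over their backs; the gripper's body (75 mm by 177 mm) begins 78 mm behind the grasp point.
Start: joints at [1.216, 0.3, 1.521, -0, 1.321, -0.067], TCP at [0.156, 0.527, 0.222] pointing down, gripper open.
Joint ranges: [-3.03, 3.03], [-0.79, 2.21], [0.23, 2.52], [-1.04, 4.18], [0, 3.07], [-2.55, 2.55]. Speed limits (rad/s): [2.22, 2.22, 2.57, 3.14, 3.14, 3.14].

INTERFACE

Orientations are given as a unit quaternion [x, y, z, w].
In Python, from plant import * gives the robot as it stands. The module is installed in compiled form; this text tells all that it offers.
- The arm moves only by the tool send_rows, never from a script. Its argument "rows" is text: rows parted by semicolons, each of 7 numbers parted by spaces: the shift along the tool's x, y, z in cm, then the turn, a rotation vector about the tool's x, y, z in rad, then the opening, from 0 (shut) to 1 (fully open). In form: dx dy dz wx wy wz claw; .... A call has 1 to 20 rows; each row shifts and turns the commanded pose from where the row before left it, along the tool's axes as they then stand; what a row does not reach is not made up. A row lasts 1/12 s, in which the tool goes at most 41.7 mm and 7.16 degrees, less where a joint would pass 70% of its speed; a pose out of reach is approached as far as the arm can. A call with a gripper value outside its range is refused whole. The fingers move at their own pace and stop on an object; "grip_force" is the grip in N (left out, the last holds). Time passes only in rows, so rows that do not move let the fingers close. It gives the time, the measured TCP pose, the force, the opening and the grip force at its end, in the units of the state.
- read_state(): the state, without advancing time (a new reading comes with each control period).
- camera(name): name is "scene" or "top"; returns the picture (420x560x3 uint8, red, green, blue); there is no depth.
- calibration(name): a dict with "vertical_fov" (degrees; the focal length in pixels is half the picture's height over the tangent of half this angle, whatever the lens; pixels are square), "cx", "cy" (the principal point, pixels), "R" (3x3) and "t" (3): a world point X has camera coordinates R X + t. Camera axes: x right, y down, z forward; pixel columns grow to the right and rows downward; lengths in m; the calibration is good to about 2 mm. A picture is of the moment at which its call begins. calibration takes no time and is no camera call.
- finish_job(): hands the job in; it is judged then, once.
The state is a dict: "time_s": time; "qpos": joint angles; "qvel": joint speeds; "tau": joint torques, N m; "tool_pos": TCP position; "orientation": TCP orientation; "ft_force": force on the tool from outside, world axes, zero at the start; "moment": the same for the moment, N m; "width": finger opening in m; "gripper_force": force on a finger pad.
Only numpy, scipy, OpenCV 4.12 (cv2) and the standard library are available. Lean on these libraries where they do the work, as an engineer would, in place of code of your own. Each camera call takes 0.05 s, during which the arm holds its last target. There are 200 camera calls.

## Working session

There is one attempt and no reset: what is moved stays moved. The work goes in short steps, Python scripts to look and compute and a tool call to move; the robot and the scene stay as the last step left them, time stands still between calls to the robot, and variables do not carry over. Pictures are saved under pics/ and viewed, at most 10 in all, crops included, and the job is handed in when it is done.

Besides the shell and the picture viewer there is one more tool, called after "Call:" in YAML: its name, and indented under it one key for each argument. send_rows: Moves the arm, as the interface text tells. Its arguments: {"type":"object","properties":{"rows":{"type":"string"},"grip_force":{"type":"number"}},"required":["rows"]}

```bash
mkdir -p pics; python3 - <<'E'
from plant import *
import cv2
for n in("top","scene"):
    cv2.imwrite(f"pics/{n}0.png",cv2.resize(camera(n)[:,:,::-1],(800,600),interpolation=cv2.INTER_CUBIC)); c=calibration(n); print(c)
s=read_state(); print({k:s[k] for k in("time_s","tool_pos","orientation","width")})
E
ls; python3 -c "
import plant;print([a for a in dir(plant) if a[0]!='_'])"
```

```text
{'vertical_fov': 48.245248017520524, 'cx': 276.7373931160414, 'cy': 204.70335443765524, 'R': array([[-6.82581164e-02, -9.97667549e-01, -5.39652311e-04],
       [-9.70241679e-01,  6.65076402e-02, -2.32825725e-01],
       [ 2.32318562e-01, -1.53686523e-02, -9.72518324e-01]]), 't': array([0.10878558, 0.62094331, 1.29048087])}
{'vertical_fov': 44.86443468873789, 'cx': 281.0634040091455, 'cy': 209.78701201769027, 'R': array([[-0.8764618 , -0.48146923, -0.00144828],
       [-0.32576722,  0.59523298, -0.73455661],
       [ 0.35452847, -0.64333901, -0.67854586]]), 't': array([0.58755727, 0.20390343, 1.34386208])}
{'time_s': 0.1, 'tool_pos': array([0.15603846, 0.52718891, 0.22195295]), 'orientation': array([ 1.43405151e-01,  9.89663931e-01, -5.04300627e-04, -1.08022677e-04]), 'width': 0.09420497873120068}
pics
['MotionError', 'calibration', 'camera', 'finish_job', 'read_state', 'tcp_to_tips']
```

View pics/top0.png

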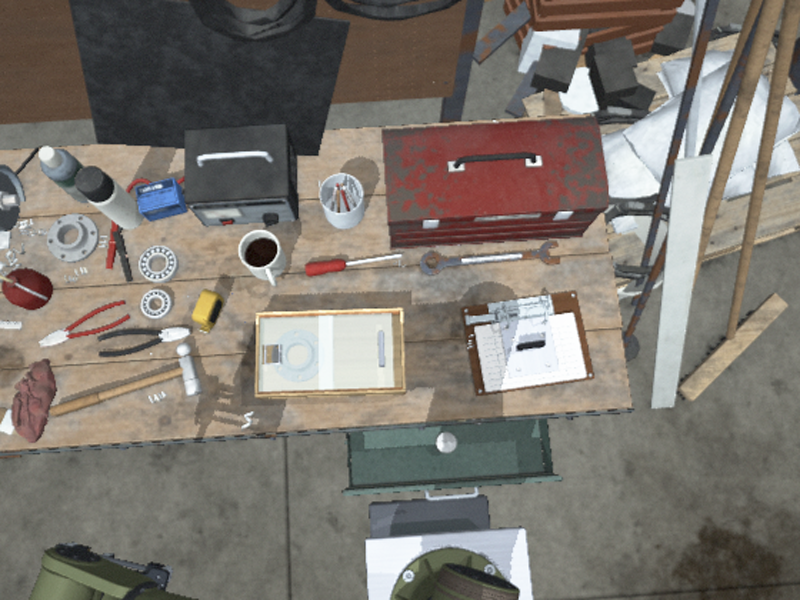

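View pics/scene0.png

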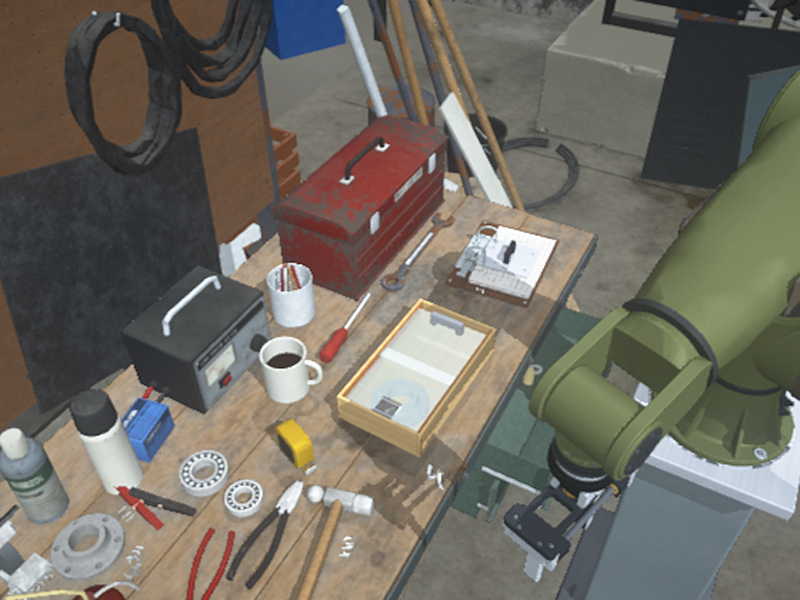

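The pictures show the tray at about (330,352) and the board at about (530,340) in the top view, both near yaw 0. I'll zoom in to click corners.

```bash
python3 - <<'E'
import cv2,numpy as np
t=cv2.imread("pics/top0.png");s=cv2.imread("pics/scene0.png")
from plant import *
t=camera("top")[:,:,::-1];s=camera("scene")[:,:,::-1]
def crop(im,x,y,w,h,k): return cv2.resize(im[y:y+h,x:x+w],(w*k,h*k),interpolation=cv2.INTER_CUBIC)
cv2.imwrite("pics/b1.png",crop(t,318,198,100,84,7))
a=crop(t,172,208,120,76,5); b=crop(s,305,150,90,64,4)
c=np.zeros((600,800,3),np.uint8); c[:380,:600]=a; c[380-36:600,440:800]=b[:256] 
cv2.imwrite("pics/tb1.png",c)
E
```

```text
(no output)
```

View pics/b1.png

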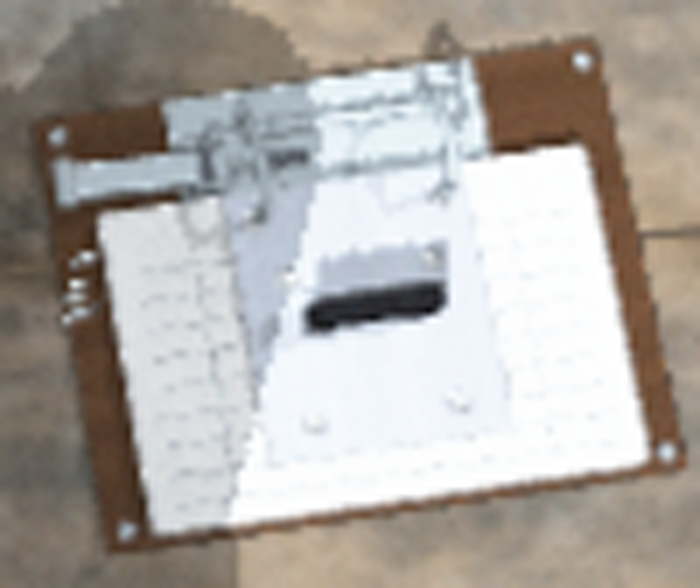

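View pics/tb1.png

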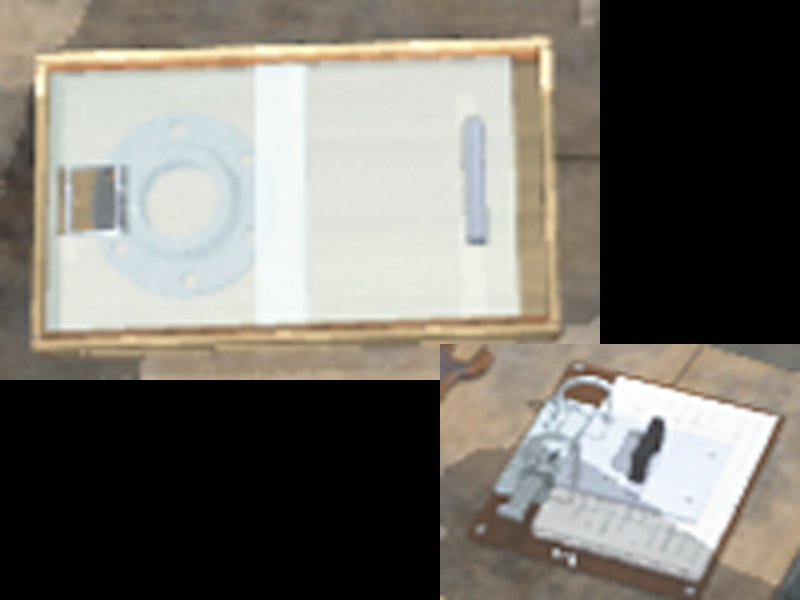

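Board crop: corners UL (33,125), UR (597,42), LR (685,465), LL (112,548); lever tip at (65,185); handle at (376,306). Tray crop: top corners (37,55), (550,38), (560,338), (35,343); pull at (474,180).

```bash
cat > h.py <<'E'
from plant import *
import numpy as np
from scipy.optimize import least_squares
from scipy.spatial.transform import Rotation as Ro
def cam(n):
    c=calibration(n); return c,210/np.tan(np.radians(c["vertical_fov"]/2))
def proj(X,n="top"):
    c,f=cam(n); p=np.asarray(X)@c["R"].T+c["t"]; return np.c_[c["cx"]+f*p[:,0]/p[:,2],c["cy"]+f*p[:,1]/p[:,2]]
def ray(u,z,n="top"):
    c,f=cam(n); d=c["R"].T@[(u[0]-c["cx"])/f,(u[1]-c["cy"])/f,1]; o=-c["R"].T@c["t"]; return o+d*(z-o[2])/d[2]
def raw(p,x,y,k): return (np.asarray(p,float)+.5)/k-.5+[x,y]
def place(P,q):
    P=np.asarray(P,float);c,s=np.cos(q[2]),np.sin(q[2]); return np.c_[q[0]+c*P[:,0]-s*P[:,1],q[1]+s*P[:,0]+c*P[:,1],P[:,2]]
def fit(P,U,q0):
    r=least_squares(lambda q:(proj(place(P,q))-U).ravel(),q0,x_scale=[.1,.1,.1]); return r.x,r.fun
E
python3 - <<'E'
from h import *
np.set_printoptions(precision=4,suppress=True)
b=raw([(33,125),(597,42),(685,465),(112,548)],318,198,7)
P=[(.095,.125,.006),(.095,-.125,.006),(-.095,-.125,.006),(-.095,.125,.006)]
qb,r=fit(P,b,[.5,-.2,0]);print("board",qb,r)
t=raw([(37,55),(550,38),(560,338),(35,343)],172,208,5)
P=[(.086,.15,.06),(.086,-.15,.06),(-.086,-.15,.06),(-.086,.15,.06)]
qt,r=fit(P,t,[.5,.1,0]);print("tray",qt,r)
print("tip",place([(.06,.12,.036)],qb),ray(raw((65,185),318,198,7),.036))
print("handle model",place([(.029,0,.048)],qb),"seen",ray(raw((376,306),318,198,7),.046), "ends",[ray(raw(p,318,198,7),.048) for p in((306,318),(446,295))])
print("pull",place([(0,-.121,.0845)],qt),ray(raw((474,180),172,208,5),.0845))
print("bay",place([(0,-.0735,.005)],qt), tcp_to_tips)
s=read_state();print(Ro.from_quat(s["orientation"]).as_matrix())
E
```

```text
board [ 0.5179 -0.2028  0.0781] [-0.0948 -0.8996 -0.0563 -0.7046  0.6879  0.4657 -0.5378  1.0128]
tray [ 0.5177  0.2062 -0.0436] [ 0.2648 -0.7453  0.4348  0.1583  0.0933 -0.5581 -0.772   1.0835]
tip [[ 0.5684 -0.0784  0.036 ]] [ 0.5671 -0.0785  0.036 ]
handle model [[ 0.5469 -0.2005  0.048 ]] seen [ 0.5053 -0.2016  0.046 ] ends [array([ 0.502 , -0.1716,  0.048 ]), array([ 0.5076, -0.2308,  0.048 ])]
pull [[0.5125 0.0854 0.0845]] [0.5134 0.1032 0.0845]
bay [[0.5145 0.1328 0.005 ]] 0.017
[[-0.9589  0.2838 -0.0002]
 [ 0.2838  0.9589 -0.0006]
 [ 0.0001 -0.0007 -1.    ]]
```

```bash
cat >> h.py <<'E'
QB=np.array([.5179,-.2028,.0781]); QT=np.array([.5177,.2062,-.0436])
def goal(pos,yaw):  # tool down, tool y along world y turned by yaw
    s=read_state(); R=Ro.from_quat(s["orientation"])
    D=Ro.from_matrix([[-np.cos(yaw),-np.sin(yaw),0],[-np.sin(yaw),np.cos(yaw),0],[0,0,-1]])
    w=(R.inv()*D).as_rotvec(); d=(np.asarray(pos)-s["tool_pos"])
    print("turn",w.round(4),"shift before turn",(100*R.inv().apply(d)).round(2),"after turn",(100*D.inv().apply(d)).round(2))
E
python3 -c "
from h import *
goal([.5134,.1032,.15],-.0436)"
```

```text
turn [-6.000e-04 -1.000e-04 -2.442e-01] shift before turn [-46.3  -30.51   7.23] after turn [-37.55 -40.81   7.21]
```

Call:
send_rows:
  rows: "0 0 0 0 0 -0.122 0.35;0 0 0 0 0 -0.122 0.35;-2.68 -2.91 0 0 0 0 0.35;-2.68 -2.91 0 0 0 0 0.35;-2.68 -2.91 0 0 0 0 0.35;-2.68 -2.91 0 0 0 0 0.35;-2.68 -2.91 0 0 0 0 0.35;-2.68 -2.91 0 0 0 0 0.35;-2.68 -2.91 0 0 0 0 0.35;-2.68 -2.91 0 0 0 0 0.35;-2.68 -2.91 0 0 0 0 0.35;-2.68 -2.91 0 0 0 0 0.35;-2.68 -2.91 0 0 0 0 0.35;-2.68 -2.91 0 0 0 0 0.35;-2.68 -2.91 0 0 0 0 0.35;-2.68 -2.91 0 0 0 0 0.35;0 0 0 0 0 0 0.35;0 0 0 0 0 0 0.35"
  grip_force: 15

```text
time_s: 1.7
tool_pos: [0.5136, 0.1026, 0.2218]
orientation: [0.023, 1.0, -0.0, -0.001]
ft_force: [0.3, 0.0, -0.0]
width: 0.033
gripper_force: 0.0
```

```bash
python3 -c "
from h import *
goal([.5134,.1032,.078],-.0436)"
```

```text
turn [-0.0002 -0.0011 -0.0031] shift before turn [1.000e-02 7.000e-02 1.438e+01] after turn [ 0.02  0.06 14.38]
```

Call:
send_rows:
  rows: "0 0.06 3.5 0 0 0 0.35;0 0 3.5 0 0 0 0.35;0 0 3.5 0 0 0 0.35;0 0 2 0 0 0 0.35;0 0 1 0 0 0 0.35;0 0 0.8 0 0 0 0.35;0 0 0 0 0 0 0;0 0 0 0 0 0 0;0 0 0 0 0 0 0;0 0 0 0 0 0 0;0 0 0 0 0 0 0"
  grip_force: 15

```text
time_s: 2.62
tool_pos: [0.5138, 0.1046, 0.0807]
orientation: [0.022, 1.0, 0.0, 0.001]
ft_force: [-1.5, -0.4, 7.1]
width: 0.0121
gripper_force: 15.0
```

Call:
send_rows:
  rows: "0 0 -0.2 0 0 0 0;0 0.5 0 0 0 0 0;0 1 0 0 0 0 0;0 1.2 0 0 0 0 0;0 1.2 0 0 0 0 0;0 1.2 0 0 0 0 0;0 1.2 0 0 0 0 0;0 1.2 0 0 0 0 0;0 1.2 0 0 0 0 0;0 1.2 0 0 0 0 0;0 1 0 0 0 0 0;0 0.6 0 0 0 0 0;0 0.3 0 0 0 0 0;0 0 0 0 0 0 0;0 0 0 0 0 0 0"

```text
time_s: 3.87
tool_pos: [0.5176, 0.2219, 0.0812]
orientation: [0.022, 1.0, -0.001, -0.001]
ft_force: [-7.3, -12.0, -0.7]
width: 0.0116
gripper_force: 15.0
```

Call:
send_rows:
  rows: "0 -0.15 0 0 0 0 0.35;0 0 0 0 0 0 0.35;0 0 0 0 0 0 0.35;0 0 -1 0 0 0 0.35;0 0 -3 0 0 0 0.42;0 0 -3.5 0 0 0 0.42;0 0 -3.5 0 0 0 0.42;0 0 0 0 0 0 0.42"

```text
time_s: 4.53
tool_pos: [0.5205, 0.222, 0.1995]
orientation: [0.022, 1.0, 0.002, 0.005]
ft_force: [1.3, -0.4, 0.2]
width: 0.0395
gripper_force: 0.0
```

```bash
python3 -c "
from h import *
print(read_state()['qpos'].round(3),read_state()['tool_pos'])
goal([.5675,-.0785,.16],.0781-np.pi/2)
k=560/800
print('toolbox front',ray((500*k,246*k),0),'spanner',ray((450*k,262*k),.0),ray((550*k,250*k),.0),'mug',ray((258*k,240*k),.095))
"
```

```text
[ 0.338  0.348  1.512  0.     1.27  -1.189] [0.52048347 0.22200457 0.19951733]
turn [0.0111 0.0054 1.449 ] shift before turn [ -5.97 -29.83   3.89] after turn [-30.33   2.34   3.95]
toolbox front [ 0.7328526  -0.17024286  0.        ] spanner [ 0.70412476 -0.05812151  0.        ] [ 0.71631326 -0.27807477  0.        ] mug [0.75069261 0.33857654 0.095     ]
```

Call:
send_rows:
  rows: "0 0 0 0.011 0.005 0.1207 0.42;0 0 0 0 0 0.1207 0.42;0 0 0 0 0 0.1207 0.42;0 0 0 0 0 0.1207 0.42;0 0 0 0 0 0.1207 0.42;0 0 0 0 0 0.1207 0.42;0 0 0 0 0 0.1207 0.42;0 0 0 0 0 0.1207 0.42;0 0 0 0 0 0.1207 0.42;0 0 0 0 0 0.1207 0.42;0 0 0 0 0 0.1207 0.42;0 0 0 0 0 0.1207 0.42;-3.79 0.3 0.5 0 0 0 0.42;-3.79 0.3 0.5 0 0 0 0.42;-3.79 0.3 0.5 0 0 0 0.42;-3.79 0.3 0.5 0 0 0 0.42;-3.79 0.3 0.5 0 0 0 0.42;-3.79 0.3 0.5 0 0 0 0.42;-3.79 0.3 0.5 0 0 0 0.42;-3.79 0.3 0.5 0 0 0 0.42"

```text
time_s: 6.2
tool_pos: [0.5661, -0.0816, 0.1551]
orientation: [0.679, 0.734, -0.005, 0.002]
ft_force: [1.1, 0.2, -0.2]
width: 0.0393
gripper_force: 0.0
```

Call:
send_rows:
  rows: "0 0 0 0 0 0 0.42;0 0 0 0 0 0 0.42"

```text
time_s: 6.37
tool_pos: [0.5659, -0.0813, 0.1546]
orientation: [0.68, 0.733, -0.006, 0.001]
ft_force: [0.2, 0.1, -0.2]
width: 0.0392
gripper_force: 0.0
```

```bash
python3 -c "
from h import *
goal([.5675,-.0785,.038],.0781-np.pi/2)
import cv2
im=np.vstack([cv2.resize(camera('scene')[150:214,300:400],(500,320),interpolation=2),np.zeros((0,500,3),np.uint8)])
im2=cv2.resize(camera('top')[198:282,318:418],(300,252),interpolation=2)
c=np.zeros((320,800,3),np.uint8);c[:,:500]=im;c[:252,500:]=im2
cv2.imwrite('pics/l1.png',c[:,:,::-1])
"
```

```text
turn [-0.0064  0.0099 -0.0024] shift before turn [ 0.38  0.25 11.65] after turn [ 0.27  0.18 11.66]
```

View pics/l1.png

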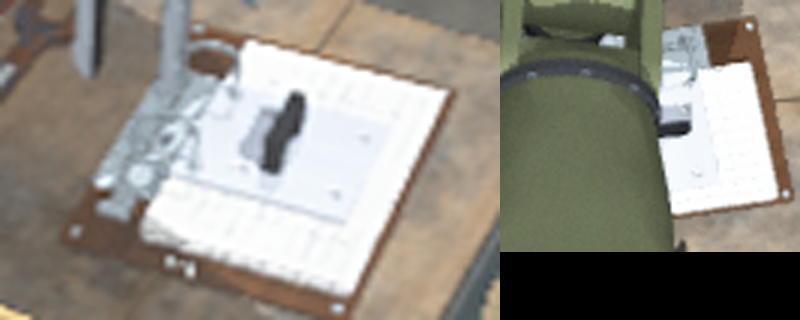

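The fingers hang above the mechanism; in the scene crop the lever tip is near (112,200), close to the estimate. Descending.

Call:
send_rows:
  rows: "0.28 0.2 0 -0.006 0.01 -0.002 0.42;0 0 3.5 0 0 0 0.42;0 0 3.5 0 0 0 0.42;0 0 2.7 0 0 0 0.42;0 0 1.2 0 0 0 0.42;0 0 0.7 0 0 0 0.42;0 0 0 0 0 0 0.42"

```text
time_s: 7.05
tool_pos: [0.5674, -0.0762, 0.038]
orientation: [0.678, 0.735, -0.0, -0.001]
ft_force: [0.1, -0.4, -1.4]
width: 0.0396
gripper_force: 0.0
```

```bash
python3 -c "
from h import *
goal([.5675,-.0785,.038],.0781-np.pi/2)
print((proj([[.5675,-.0785,.036]],'scene')-[300,150])*5)
"
```

```text
turn [-0.0015 -0.0005  0.0034] shift before turn [-0.23 -0.01 -0.  ] after turn [-0.23 -0.01 -0.  ]
[[112.3819014 211.2914992]]
```

Call:
send_rows:
  rows: "-0.23 0 0 0 0 0 0.42;0 0 0 0 0 0 0.1;0 0 0 0 0 0 0.1;0 0 0 0 0 0 0.1;0 0 0 0 0 0 0.1;0 0 0 0 0 0 0.1"
  grip_force: 20

```text
time_s: 7.55
tool_pos: [0.5684, -0.0793, 0.039]
orientation: [0.678, 0.735, 0.0, 0.001]
ft_force: [3.8, 0.2, 3.2]
width: 0.0194
gripper_force: 20.0
```

Call:
send_rows:
  rows: "-0.13 0 -0.61 0 0 0 0.1;-0.19 0 -0.6 0 0 0 0.1;-0.25 0 -0.58 0 0 0 0.1;-0.31 0 -0.55 0 0 0 0.1;-0.36 0 -0.51 0 0 0 0.1;-0.41 0 -0.48 0 0 0 0.1;-0.45 0 -0.43 0 0 0 0.1;-0.5 0 -0.38 0 0 0 0.1;-0.53 0 -0.34 0 0 0 0.1;-0.3 0 -0.15 0 0 0 0.1;0 0 0 0 0 0 0.1;0 0 0 0 0 0 0.1"

```text
time_s: 8.55
tool_pos: [0.5711, -0.1143, 0.0856]
orientation: [0.678, 0.735, 0.0, 0.001]
ft_force: [5.7, -2.9, 6.3]
width: 0.0197
gripper_force: 20.0
```

Call:
send_rows:
  rows: "0 0 0 0 0 0 0.42;0 0 0 0 0 0 0.42;0 0 0 0 0 0 0.42;0 0 -1 0 0 0 0.42;0 0 -3 0 0 0 0.42;0 0 -3.5 0 0 0 0.42;0 0 -3.5 0 0 0 0.42;0 0 0 0 0 0 0.42"

```text
time_s: 9.22
tool_pos: [0.5724, -0.1138, 0.2022]
orientation: [0.678, 0.735, 0.002, 0.004]
ft_force: [-0.2, -0.2, 0.5]
width: 0.0394
gripper_force: 0.0
```

```bash
python3 -c "
from h import *
goal([.5053,-.2015,.150],.0781-np.pi/2)
import cv2
im=cv2.resize(camera('scene')[140:214,300:400],(700,518),interpolation=2)
cv2.imwrite('pics/l2.png',im[:,:,::-1])
"
```

```text
turn [0.0081 0.0031 0.0026] shift before turn [-8.18 -7.44  5.18] after turn [-8.22 -7.37  5.22]
```

View pics/l2.png

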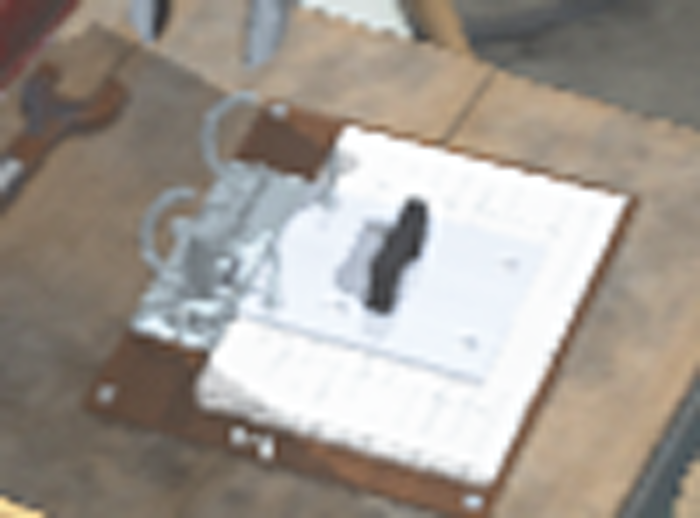

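Rings stand open, lever up. The handle is near (400,255) in the crop.

Call:
send_rows:
  rows: "0 0 0 0.008 0.003 0.003 0.42;-2.7 -2.46 0 0 0 0 0.42;-2.7 -2.46 0 0 0 0 0.42;-2.75 -2.46 0 0 0 0 0.42;0 0 2.6 0 0 0 0.42;0 0 2.6 0 0 0 0.42;0 0 0 0 0 0 0.42;0 0 0 0 0 0 0.42"

```text
time_s: 9.93
tool_pos: [0.502, -0.1998, 0.1417]
orientation: [0.679, 0.734, -0.003, -0.006]
ft_force: [0.5, 0.2, 0.3]
width: 0.0392
gripper_force: 0.0
```

```bash
python3 -c "
from h import *
goal([.5053,-.2015,.042],.0781-np.pi/2)
print(ray((357.1,176.4),.045,'scene'))
"
```

```text
turn [-0.0127 -0.0053 -0.0006] shift before turn [-0.24  0.45  9.96] after turn [-0.19  0.32  9.97]
[ 0.50014644 -0.19123351  0.045     ]
```

Call:
send_rows:
  rows: "0 0.2 2.5 -0.01 -0.004 0 0.42;0 0 2.5 0 0 0 0.42;0 0 2.5 0 0 0 0.42;0 0 1.5 0 0 0 0.42;0 0 0.95 0 0 0 0.42;0 0 0 0 0 0 0.42;0 0 0 0 0 0 0.42;0 0 0 0 0 0 0.42"

```text
time_s: 10.6
tool_pos: [0.5054, -0.2003, 0.0449]
orientation: [0.679, 0.734, 0.0, 0.002]
ft_force: [-0.3, 1.0, -0.2]
width: 0.0392
gripper_force: 0.0
```

```bash
python3 -c "
from h import *
goal([.5053,-.2015,.042],.0781-np.pi/2)
"
```

```text
turn [ 0.0028  0.0019 -0.0003] shift before turn [-0.11 -0.02  0.29] after turn [-0.12 -0.02  0.29]
```

Call:
send_rows:
  rows: "0 0 0.25 0 0 0 0.42;0 0 0 0 0 0 0;0 0 0 0 0 0 0;0 0 0 0 0 0 0;0 0 0 0 0 0 0;0 0 0 0 0 0 0;0 0 0 0 0 0 0"
  grip_force: 30

```text
time_s: 11.18
tool_pos: [0.5048, -0.2001, 0.0411]
orientation: [0.679, 0.734, 0.0, 0.001]
ft_force: [0.1, -0.0, 1.7]
width: 0.0116
gripper_force: 30.0
```

Call:
send_rows:
  rows: "0 0 -0.5 0 0 0 0;0 0 -0.8 0 0 0 0;0 0 -0.8 0 0 0 0;0 0 -0.8 0 0 0 0;0 0 -0.8 0 0 0 0;0 0 -0.8 0 0 0 0;0 0 -1.5 0 0 0 0;0 0 -2.5 0 0 0 0;0 0 -2.5 0 0 0 0;0 0 -1 0 0 0 0;0 0 0 0 0 0 0;0 0 0 0 0 0 0"

```text
time_s: 12.18
tool_pos: [0.5043, -0.1999, 0.1605]
orientation: [0.679, 0.734, 0.0, 0.001]
ft_force: [0.4, 0.7, -2.1]
width: 0.0115
gripper_force: 30.0
```

```bash
python3 -c "
from h import *
print(place([(0,-.0735,.1)],QT))
import cv2
im=cv2.resize(camera('scene')[110:260,220:420],(800,600),interpolation=2)
cv2.imwrite('pics/l3.png',im[:,:,::-1])
goal([.514,.1328,.16],-.0436-np.pi/2)
"
```

```text
[[0.51449642 0.13276985 0.1       ]]
turn [-0.0002  0.0002  0.1212] shift before turn [ 3.308e+01  3.570e+00 -3.000e-02] after turn [ 3.327e+01 -4.500e-01 -3.000e-02]
```

View pics/l3.png

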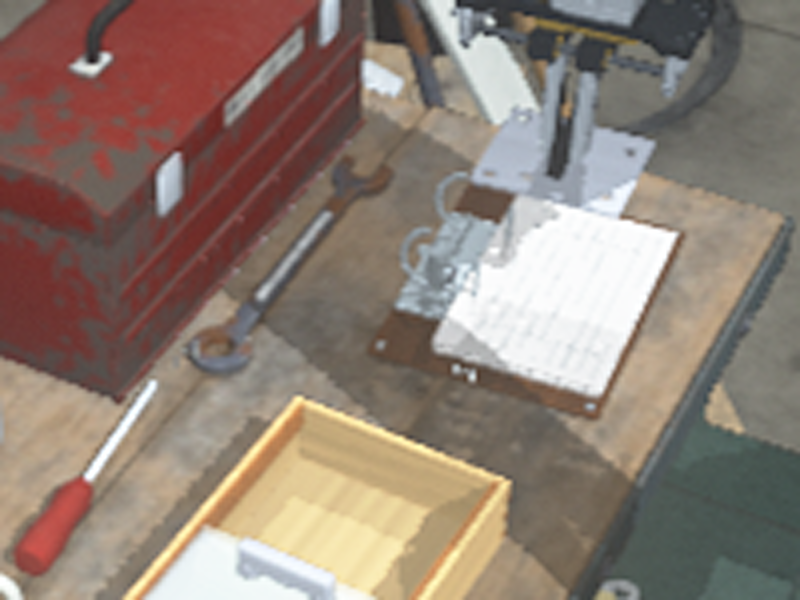

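```bash
python3 -c "
from h import *
a=[ray(raw(p,220,110,4),.138,'scene') for p in((473,172),(655,145),(625,213))]
print(*[x.round(4) for x in a],'centre',(a[0]+a[1])/2,np.linalg.norm(a[1]-a[2]),np.linalg.norm(a[0]-a[2]))
"
```

```text
[ 0.5597 -0.1587  0.138 ] [ 0.4504 -0.2584  0.138 ] [ 0.4396 -0.1661  0.138 ] centre [ 0.5050681  -0.20856857  0.138     ] 0.09302061166392114 0.12030806134453817
```

Call:
send_rows:
  rows: "0 0 0 0 0 0.0606 0;0 0 0 0 0 0.0606 0;2 -0.03 0 0 0 0 0;3.33 -0.05 0 0 0 0 0;3.33 -0.05 0 0 0 0 0;3.33 -0.05 0 0 0 0 0;3.33 -0.05 0 0 0 0 0;3.33 -0.05 0 0 0 0 0;3.33 -0.05 0 0 0 0 0;3.33 -0.05 0 0 0 0 0;3.33 -0.05 0 0 0 0 0;2.6 -0.04 0 0 0 0 0;1.5 0 0 0 0 0 0;0.5 0 0 0 0 0 0;0 0 0 0 0 0 0;0 0 0 0 0 0 0"

```text
time_s: 13.57
tool_pos: [0.514, 0.1316, 0.1598]
orientation: [0.722, 0.692, -0.001, 0.0]
ft_force: [0.7, 0.1, -0.9]
width: 0.0115
gripper_force: 30.0
```

```bash
python3 -c "
from h import *
goal([.514,.1328,.16],-.0436-np.pi/2)
import cv2
im=cv2.resize(camera('top')[200:300,200:350],(600,400),interpolation=2)
cv2.imwrite('pics/l4.png',im[:,:,::-1])
im=cv2.resize(camera('scene')[170:310,220:400],(720,560),interpolation=2)
cv2.imwrite('pics/l4s.png',im[:,:,::-1])
"
```

```text
turn [-0.0002  0.0013  0.    ] shift before turn [ 0.12 -0.   -0.02] after turn [ 0.12 -0.   -0.02]
```

View pics/l4s.png

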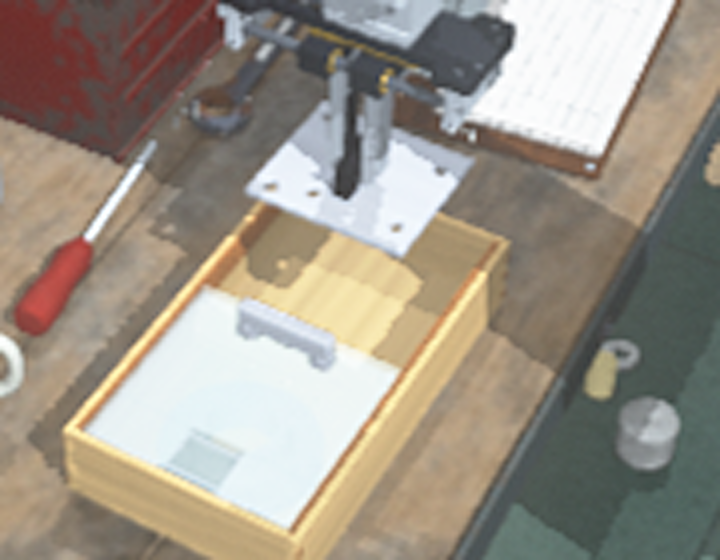

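Template is level over the open bay; plate corners at (245,190), (405,253), (475,157), cover edge clear of it.

```bash
python3 -c "
from h import *
a=[ray(raw(p,220,170,4),.138,'scene') for p in((245,190),(405,253),(475,157),(335,102))]
print(*[x.round(4) for x in a],'centre',(a[0]+a[2])/2,np.linalg.norm(a[1]-a[2]),np.linalg.norm(a[0]-a[1]))
"
```

```text
[0.5747 0.1748 0.138 ] [0.457  0.1769 0.138 ] [0.4548 0.0726 0.138 ] [0.5626 0.0676 0.138 ] centre [0.51477245 0.12367247 0.138     ] 0.10434106401257356 0.11768502757682306
```

Call:
send_rows:
  rows: "0.65 0 0 0 0.001 0 0;0 0 2.5 0 0 0 0;0 0 2.5 0 0 0 0;0 0 2.5 0 0 0 0;0 0 1.5 0 0 0 0;0 0 1.2 0 0 0 0;0 0 1 0 0 0 0;0 0 0.7 0 0 0 0;0 0 0.4 0 0 0 0;0 0 0.2 0 0 0 0;0 0 0 0 0 0 0;0 0 0 0 0 0 0"

```text
time_s: 14.67
tool_pos: [0.515, 0.1389, 0.0362]
orientation: [0.722, 0.692, 0.001, 0.001]
ft_force: [-0.1, -0.5, -2.1]
width: 0.012
gripper_force: 30.0
```

Call:
send_rows:
  rows: "0 0 0.2 0 0 0 0;0 0 0.15 0 0 0 0;0 0 0.1 0 0 0 0;0 0 0.1 0 0 0 0;0 0 0 0 0 0 0;0 0 0 0 0 0 0;0 0 0 0 0 0 0"

```text
time_s: 15.25
tool_pos: [0.5147, 0.1388, 0.0302]
orientation: [0.722, 0.692, 0.001, 0.0]
ft_force: [0.2, -0.0, -1.5]
width: 0.0119
gripper_force: 30.0
```

Call:
send_rows:
  rows: "0 0 0.08 0 0 0 0;0 0 0.05 0 0 0 0;0 0 0 0 0 0 0;0 0 0 0 0 0 0"

```text
time_s: 15.58
tool_pos: [0.5148, 0.1388, 0.0301]
orientation: [0.722, 0.692, 0.001, 0.0]
ft_force: [-8.6, -2.2, 16.7]
width: 0.0116
gripper_force: 30.0
```

Call:
send_rows:
  rows: "0 0 -0.07 0 0 0 0;0 0 0 0 0 0 0.42;0 0 0 0 0 0 0.42;0 0 0 0 0 0 0.42;0 0 0 0 0 0 0.42;0 0 -0.5 0 0 0 0.42;0 0 -1 0 0 0 0.42;0 0 -2.5 0 0 0 0.42;0 0 -3 0 0 0 0.42;0 0 -3.5 0 0 0 0.42;0 0 -3 0 0 0 0.42;0 0 0 0 0 0 0.42"

```text
time_s: 16.58
tool_pos: [0.5167, 0.1392, 0.1715]
orientation: [0.722, 0.692, 0.005, 0.003]
ft_force: [0.7, 1.5, 0.5]
width: 0.0395
gripper_force: 0.0
```

```bash
python3 -c "
from h import *
import cv2
im=cv2.resize(camera('scene')[140:290,220:400],(720,600),interpolation=2)
cv2.imwrite('pics/l5.png',im[:,:,::-1])
B=place([(.06,.0835,.084)],QB);print(B)
goal(B[0]+[0,0,.12],.0781)
"
```

```text
[[ 0.57120238 -0.11487329  0.084     ]]
turn [ 0.007   0.0049 -1.6925] shift before turn [-25.12   6.67  -3.55] after turn [ -3.54 -25.75  -3.56]
```

View pics/l5.png

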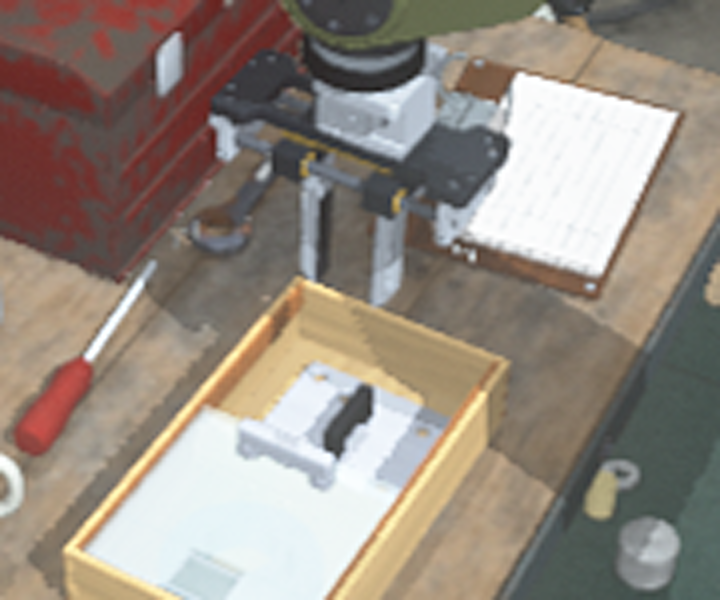

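Template lies flat in the bay (handle near (350,410)), clear of the walls. Next, the lever, regripped the same way.

```bash
python3 -c "
from h import *
goal([.5711,-.1143,.1715],.0781-np.pi/2)
print('handle',ray(raw((350,410),220,140,4),.037,'scene'),'tray frame of bay .5145 .1328')
"
```

```text
turn [ 0.0075 -0.0013 -0.1217] shift before turn [-25.07   6.63  -0.3 ] after turn [-25.69   3.54  -0.31]
handle [0.51344655 0.13510842 0.037     ] tray frame of bay .5145 .1328
```

Call:
send_rows:
  rows: "0 0 0 0.004 0 -0.061 0.42;0 0 0 0.003 0 -0.061 0.42;-2 0.28 0 0 0 0 0.42;-3.4 0.47 0 0 0 0 0.42;-3.4 0.47 0 0 0 0 0.42;-3.4 0.47 0 0 0 0 0.42;-3.4 0.47 0 0 0 0 0.42;-3.4 0.47 0 0 0 0 0.42;-3.4 0.47 0 0 0 0 0.42;-2.3 0.3 0 0 0 0 0.42;-1 0.13 0 0 0 0 0.42;0 0 0 0 0 0 0.42;0 0 0 0 0 0 0.42;0 0 0 0 0 0 0.42"

```text
time_s: 17.8
tool_pos: [0.5696, -0.1133, 0.164]
orientation: [0.678, 0.735, -0.002, -0.002]
ft_force: [0.4, 0.6, 0.5]
width: 0.0394
gripper_force: 0.0
```

```bash
python3 -c "
from h import *
goal([.5711,-.1143,.0856],.0781-np.pi/2)
"
```

```text
turn [-0.0063 -0.0009  0.0014] shift before turn [-0.12  0.19  7.84] after turn [-0.11  0.14  7.84]
```

Call:
send_rows:
  rows: "-0.1 0.1 2 -0.004 0 0 0.42;0 0 2 0 0 0 0.42;0 0 1.8 0 0 0 0.42;0 0 1 0 0 0 0.42;0 0 0.6 0 0 0 0.42;0 0 0 0 0 0 0.42;0 0 0 0 0 0 0.42;0 0 0 0 0 0 0.42"

```text
time_s: 18.47
tool_pos: [0.5712, -0.1155, 0.0913]
orientation: [0.679, 0.734, -0.0, -0.0]
ft_force: [0.1, 0.1, 0.3]
width: 0.0397
gripper_force: 0.0
```

```bash
python3 -c "
from h import *
goal([.5711,-.1143,.0856],.0781-np.pi/2)
"
```

```text
turn [-0.0003 -0.      0.0006] shift before turn [ 0.12 -0.01  0.57] after turn [ 0.12 -0.01  0.57]
```

Call:
send_rows:
  rows: "0.12 0 0.5 0 0 0 0.42;0 0 0 0 0 0 0.42;0 0 0 0 0 0 0.1;0 0 0 0 0 0 0.1;0 0 0 0 0 0 0.1;0 0 0 0 0 0 0.1;0 0 0 0 0 0 0.1"
  grip_force: 45

```text
time_s: 19.05
tool_pos: [0.5711, -0.1144, 0.0854]
orientation: [0.679, 0.734, -0.0, -0.0]
ft_force: [5.1, 1.2, -1.0]
width: 0.0189
gripper_force: 45.0
```

Gripped (18.9 mm). Drive the reverse arc.

Call:
send_rows:
  rows: "0.3 0 0.15 0 0 0 0.1;0.53 0 0.34 0 0 0 0.1;0.5 0 0.38 0 0 0 0.1;0.45 0 0.43 0 0 0 0.1;0.41 0 0.48 0 0 0 0.1;0.36 0 0.51 0 0 0 0.1;0.31 0 0.55 0 0 0 0.1;0.25 0 0.58 0 0 0 0.1;0.19 0 0.6 0 0 0 0.1;0.13 0 0.65 0 0 0 0.1;0 0 0.1 0 0 0 0.1;0 0 0 0 0 0 0.1;0 0 0 0 0 0 0.1"

```text
time_s: 20.13
tool_pos: [0.5684, -0.0789, 0.038]
orientation: [0.679, 0.734, 0.0, -0.001]
ft_force: [2.5, 10.6, 3.9]
width: 0.0193
gripper_force: 45.0
```

Call:
send_rows:
  rows: "0 0 0.15 0 0 0 0.1;0 0 0 0 0 0 0.1;0 0 0 0 0 0 0.42;0 0 0 0 0 0 0.42;0 0 0 0 0 0 0.42;0 0 0 0 0 0 0.42;0 0 -1 0 0 0 0.42;0 0 -2.5 0 0 0 0.42;0 0 -3.5 0 0 0 0.42;0 0 -3.5 0 0 0 0.42;0 0 -1.5 0 0 0 0.42;0 0 0 0 0 0 0.42"

```text
time_s: 21.13
tool_pos: [0.5695, -0.0806, 0.161]
orientation: [0.679, 0.734, 0.001, 0.002]
ft_force: [0.4, -0.4, -0.3]
width: 0.0395
gripper_force: 0.0
```

```bash
python3 -c "
from h import *
import cv2
p=place([(0,-.121+.136,0)],QT)[0];print(p)
goal([.5178,.2218,.16],-.0436)
im=cv2.resize(camera('scene')[140:290,220:400],(720,600),interpolation=2)
cv2.imwrite('pics/l6.png',im[:,:,::-1])
"
```

```text
[0.51835379 0.22118575 0.        ]
turn [ 0.003   0.0047 -1.4489] shift before turn [30.55 -2.79  0.04] after turn [ 6.48 29.98  0.1 ]
```

View pics/l6.png

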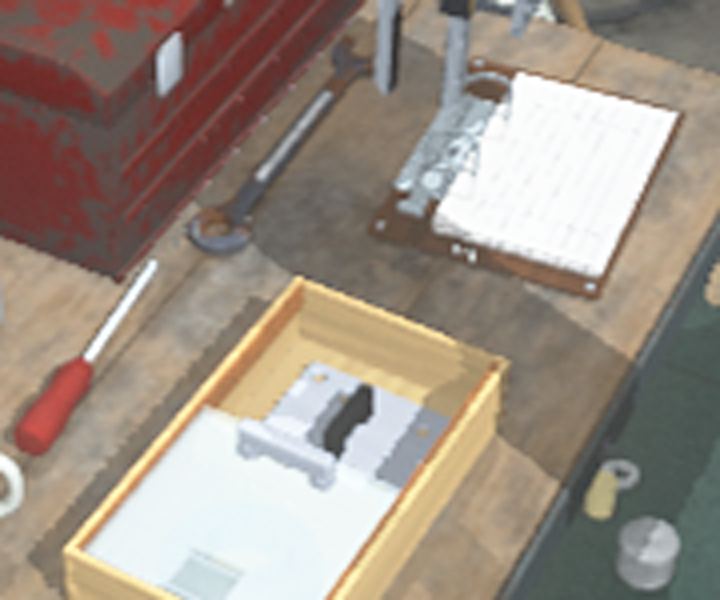

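Lever is down and the rings are shut over the posts; the template is flat in the bay. Back to the cover pull.

Call:
send_rows:
  rows: "0 0 -1 0.003 0.005 -0.1207 0.35;0 0 0 0 0 -0.1207 0.35;0 0 0 0 0 -0.1207 0.35;0 0 0 0 0 -0.1207 0.35;0 0 0 0 0 -0.1207 0.35;0 0 0 0 0 -0.1207 0.35;0 0 0 0 0 -0.1207 0.35;0 0 0 0 0 -0.1207 0.35;0 0 0 0 0 -0.1207 0.35;0 0 0 0 0 -0.1207 0.35;0 0 0 0 0 -0.1207 0.35;0 0 0 0 0 -0.1207 0.35;0.81 3.75 0 0 0 0 0.35;0.81 3.75 0 0 0 0 0.35;0.81 3.75 0 0 0 0 0.35;0.81 3.75 0 0 0 0 0.35;0.81 3.75 0 0 0 0 0.35;0.81 3.75 0 0 0 0 0.35;0.81 3.75 0 0 0 0 0.35;0.81 3.75 0 0 0 0 0.35"
  grip_force: 15

```text
time_s: 22.85
tool_pos: [0.5154, 0.2239, 0.1666]
orientation: [0.022, 1.0, 0.002, -0.004]
ft_force: [1.1, -0.6, -0.0]
width: 0.0327
gripper_force: 0.0
```

Call:
send_rows:
  rows: "0 0 0 0 0 0 0.35;0 0 0 0 0 0 0.35;0 0 0 0 0 0 0.35"

```text
time_s: 23.1
tool_pos: [0.5162, 0.2219, 0.1668]
orientation: [0.022, 1.0, 0.002, -0.004]
ft_force: [0.3, 0.1, 1.0]
width: 0.0328
gripper_force: 0.0
```

```bash
python3 -c "
from h import *
goal([.5178,.2218,.081],-.0436)
"
```

```text
turn [ 0.0038 -0.0073 -0.0002] shift before turn [-0.22 -0.03  8.58] after turn [-0.16  0.    8.58]
```

Call:
send_rows:
  rows: "-0.1 0 2.5 0.002 -0.005 0 0.35;0 0 2.5 0 0 0 0.35;0 0 2 0 0 0 0.35;0 0 1 0 0 0 0.35;0 0 0.55 0 0 0 0.35;0 0 0 0 0 0 0.35;0 0 0 0 0 0 0;0 0 0 0 0 0 0;0 0 0 0 0 0 0;0 0 0 0 0 0 0"

```text
time_s: 23.93
tool_pos: [0.5178, 0.2217, 0.0832]
orientation: [0.022, 1.0, 0.0, 0.0]
ft_force: [-0.8, 0.3, 4.9]
width: 0.0119
gripper_force: 15.0
```

Call:
send_rows:
  rows: "0 -0.4 0 0 0 0 0;0 -0.9 0 0 0 0 0;0 -1.2 0 0 0 0 0;0 -1.2 0 0 0 0 0;0 -1.2 0 0 0 0 0;0 -1.2 0 0 0 0 0;0 -1.2 0 0 0 0 0;0 -1.2 0 0 0 0 0;0 -1.2 0 0 0 0 0;0 -1.2 0 0 0 0 0;0 -1 0 0 0 0 0;0 -0.8 0 0 0 0 0;0 -0.5 0 0 0 0 0;0 -0.3 0 0 0 0 0;0 -0.15 0 0 0 0 0;0 0 0 0 0 0 0;0 0 0 0 0 0 0"

```text
time_s: 25.35
tool_pos: [0.5128, 0.0858, 0.0832]
orientation: [0.022, 1.0, 0.002, 0.002]
ft_force: [7.1, 0.3, 5.5]
width: 0.0116
gripper_force: 15.0
```

Call:
send_rows:
  rows: "0 -0.15 0 0 0 0 0;0 -0.1 0 0 0 0 0;0 0 0 0 0 0 0;0 0 0 0 0 0 0"

```text
time_s: 25.68
tool_pos: [0.5128, 0.0855, 0.0831]
orientation: [0.022, 1.0, 0.004, 0.002]
ft_force: [8.3, 19.6, 2.4]
width: 0.0119
gripper_force: 15.0
```

Call:
send_rows:
  rows: "0 0.22 0 0 0 0 0;0 0 0 0 0 0 0.35;0 0 0 0 0 0 0.35;0 0 0 0 0 0 0.35;0 0 0 0 0 0 0.35;0 0 -0.8 0 0 0 0.35;0 0 -2.5 0 0 0 0.35;0 0 -3.5 0 0 0 0.35;0 0 -3.5 0 0 0 0.35;0 0 -2 0 0 0 0.35;3 2 0 0 0 0 0.35;0 0 0 0 0 0 0.35;0 0 0 0 0 0 0.35;0 0 0 0 0 0 0.35"

```text
time_s: 26.85
tool_pos: [0.4825, 0.1068, 0.2053]
orientation: [0.022, 1.0, 0.001, -0.0]
ft_force: [0.2, 0.7, 0.2]
width: 0.0327
gripper_force: 0.0
```

```bash
python3 -c "
from plant import *
s=read_state();print(s['time_s'],s['tool_pos'],s['ft_force'],abs(s['qvel']).max())
print(finish_job())
"
```

```text
26.85 [0.48247544 0.10676386 0.20529939] [0.20407883 0.66864055 0.16024464] 0.017011168651360802
the job is handed in; nothing more can be done
None
```

The job was handed in at about 27 s, with no verdict shown: the template lies flat in the empty bay, the lever is down with the rings shut (both seen in the last picture), and the upper cover was pushed shut to its stop (felt as force, not viewed).

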